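# Sort two empties through sprung bin flaps

### The arm

A 6-joint arm with a two-finger parallel gripper is mounted at the origin on the work surface. World frame = base frame: x ahead of the robot, y to its left, z up, the work surface at z = 0. Lengths are in m, angles in rad, forces in N, time in s.
With the tool pointing down it reaches from about 0.35 to 0.775 m from the base axis. Payload 5.5 kg.
Tool frame: the origin (TCP) lies at the very end of the fingers, on their centre line; the grasp point (between the pads) lies 19 mm behind it; z points along the fingers, y is the line along which they close (so a half turn about z gives the same grasp; the last joint's range is limited). The gripper opens to 85 mm and grips with 20 to 120 N. Pads are 22 mm wide; open, the fingers measure 114 mm over their backs; the gripper's body (76 mm by 85 mm) begins 54 mm behind the grasp point. The pads swing forward as they close: fully open they stand 13 mm farther back than shut.
Start: joints at [1.12, 0.313, 0.046, 1.304, 0, 1.431], TCP at [0.176, 0.547, 0.231] pointing down, gripper open.
Joint ranges: [-2.76, 2.76], [-0.86, 1.69], [-1.03, 1.26], [-2.2, 2.34], [-1.47, 1.5], [-3.14, 3.14]. Speed limits (rad/s): [2.57, 2.57, 3.14, 3.14, 3.14, 3.14].

### API

Orientations are given as a unit quaternion [w, x, y, z].
In Python, from workcell import env, cams, ticket, spotter gives the robot as it stands.
- The arm moves only by the tool jog_arm, never from a script. Its argument "increments" is a list that holds one entry, the list of rows, each a list of 7 numbers: the shift along the tool's x, y, z in units of 0.25 m (1.0 is 0.25 m), then the turn, a rotation vector about the tool's x, y, z in units of 180 degrees (1.0 is 180 degrees), then the closure in counts, from 0 (fully open) to 255 (shut). A call has 1 to 20 rows; each row shifts and turns the commanded pose from where the row before left it, along the tool's axes as they then stand; what a row does not reach is not made up. A row lasts 1/10 s, in which the tool goes at most 50 mm and 8.59 degrees, less where a joint would pass 70% of its speed; a pose out of reach is approached as far as the arm can. A call with a number of a shift or a turn outside -1 to 1 is refused whole. A call with a gripper value outside its range is refused whole. The fingers move at their own pace and stop on an object; "force" is the grip in N (left out, the last holds). Time passes only in rows, so rows that do not move let the fingers close. It gives the time, the measured TCP pose, the force, the opening and the grip force at its end, in the units of the state.
- env.get_state(): the state, without advancing time (a new reading comes with each control period).
- cams.read_camera(name): name is "scene" or "top" or "wrist"; returns a dict with "pixels" (480x640x3 uint8, red, green, blue), "fx", "fy", "cx", "cy" (pixels), "xyz" and "attitude" of the camera in the world; the wrist camera has in their place "mount" (4x4, takes a point from camera to tool coordinates, whose origin is the TCP and whose axes are the flange's). Camera axes: x right, y down, z forward; pixel columns grow to the right and rows downward; lengths in m; the calibration is good to about 2 mm. A picture is of the moment at which its call begins: read the wrist's pose just before it. There is no depth.
- ticket.hand_in(): hands the job in; it is judged then, once.
Trained networks look in the newest picture that a camera, given by its name, has taken for a name from the list of things; names that differ only in an ending like _2 or _b are one class to them, and where a whole thing is asked for, a point or a joint stands for the part that bears it (a point fixed in the world has none). Each returns a list of dicts, best first, with "conf" (0 to 1); they miss things now and then, are a little off and sometimes report something else, mostly with a low value. They report only what shows in the picture. A call takes as long as a camera call.
- spotter.find_in(target, camera): "uv" ([column, row] in pixels, amid what is visible of it).
- spotter.cut_out(target, camera): "region" (480x640 bool, what is visible of it) and "uv" ([column, row] in pixels, amid what is visible of it).
- spotter.landmark_of(target, camera): "uv" ([column, row] in pixels: a listed point, or the origin of a listed thing).
The state is a dict: "clock": time; "joint_pos": joint angles; "qvel": joint speeds; "tau": joint torques, N m; "tcp_pos": TCP position; "orientation": TCP orientation; "wrist_force": force on the tool from outside, world axes, zero at the start; "ft_torque": the same for the moment, N m; "finger_gap": finger opening in m; "grip_force": force on a finger pad.
Only numpy, scipy, OpenCV 4.12 (cv2) and the standard library are available. Lean on these libraries where they do the work, as an engineer would, in place of code of your own. Each camera call takes 0.05 s, during which the arm holds its last target. There are 200 camera calls.

### The job

Clear the two empties off the kitchen worktop: post the empty orange washing-up bottle into the bin with the yellow hood and the empty red drinks can into the bin with the blue hood, in either order. Push each bin's sprung flap in with the empty you are holding and keep it open until the empty is past it, then let go and draw back so that the flap springs fully shut with the empty wholly inside. Leave everything else on the worktop where it is, the green bottle included: that one is still in use.

Things in the scene. Friction and masses are not known exactly. Their poses are not given: they have to be found in the camera images.
- bottle: Empty washing-up bottle, orange with an orange cap and a white label band, standing, 160 mm high, about 50 g. Body 56 mm diameter up to 98 mm, sloping shoulder to 120 mm, cap 32 mm diameter from 123 to 160 mm. Origin: centre of its underside, z up its axis.
- bottle_centre (a point): Point on the orange bottle's axis, 80 mm above its underside.
- bottle_base (a point): Centre of the orange bottle's underside.
- can: Empty slim drinks can, bare aluminium with a red band, standing, 134 mm high, 53 mm diameter from 9 to 119 mm, top rim 47 mm diameter, about 30 g. Origin: centre of its underside, z up its axis.
- can_centre (a point): Point on the can's axis, 67 mm above its underside.
- can_base (a point): Centre of the can's underside.
- bin_yellow: Recycling bin, fixed in place: hollow grey tub with yellow hood, 260 deep (x) x 240 wide (y) x 310 mm high, walls 4 mm, left or right of the blue bin. Origin: centre of its underside; its front (flap side) looks along its own -x, roughly to the robot. Front wall upright to the sill (x=-130, z=170 mm), then a mouth leaning back 20 degrees up to the roof's front edge (x=-80, z=307).
- bin_yellow_mouth (a point): Middle of the yellow bin's sloping mouth, on its outer plane: x=-105, y=0, z=238.5 mm in the bin's frame. The mouth is 214 mm wide between its side cheeks, about 145 mm from sill to roof edge along the slope, and filled by the flap.
- flap_yellow (a joint): Angle (rad) of the white flap in the yellow bin's mouth: 0 shut, grows swinging INTO the bin, at most 1.3. Plate 208 wide x 132 long x 4 mm with a black push rib, hung from a level hinge along its top edge (x=-74, z=300 mm in the bin's frame). Its spring shuts it again: 0.08 N m plus 0.16 N m per rad, about 0.6 N at the lower edge at first, 2 N far open.
- bin_blue: Recycling bin, fixed in place: hollow grey tub with blue hood, 260 deep (x) x 240 wide (y) x 310 mm high, walls 4 mm, left or right of the yellow bin. Origin: centre of its underside; its front (flap side) looks along its own -x, roughly to the robot. Front wall upright to the sill (x=-130, z=170 mm), then a mouth leaning back 20 degrees up to the roof's front edge (x=-80, z=307).
- bin_blue_mouth (a point): Middle of the blue bin's sloping mouth, on its outer plane: x=-105, y=0, z=238.5 mm in the bin's frame. The mouth is 214 mm wide between its side cheeks, about 145 mm from sill to roof edge along the slope, and filled by the flap.
- flap_blue (a joint): Angle (rad) of the white flap in the blue bin's mouth: 0 shut, grows swinging INTO the bin, at most 1.3. Plate 208 wide x 132 long x 4 mm with a black push rib, hung from a level hinge along its top edge (x=-74, z=300 mm in the bin's frame). Its spring shuts it again: 0.08 N m plus 0.16 N m per rad, about 0.6 N at the lower edge at first, 2 N far open.
- full_bottle: Bystander: washing-up bottle of the same shape and size as the orange one but green with a white cap, full (400 g), standing in the same row as the empties. Origin: centre of its underside.
- mug: Bystander: blue mug, 80 mm diameter, 90 mm high, standing nearer to the robot on its left. Origin: centre of its underside.
- jar: Bystander: jar with a red lid, 70 mm diameter, 100 mm high, standing nearer to the robot on its right. Origin: centre of its underside.
- bowl: Bystander: white bowl, 140 mm diameter, 60 mm high, to the left of the bins. Origin: centre of its underside.
- sponge: Bystander: yellow sponge lying on the robot's left, 110 x 70 x 30 mm. Origin: centre of its underside.
- brush: Bystander: dish brush with a wooden handle lying between the robot and the row of empties. Origin: middle of its underside.
- spatula: Bystander: spatula with a wooden handle lying to the right of the bins. Origin: middle of its underside.

How it is judged:
By the outcome, as a careful person would: the job done as asked, in the order asked, and still so for the second after the job is handed in, with the robot touching nothing.
It also fails if it takes over 72 s, if anything falls off the work surface, if the arm or the gripper's body presses on something with over 40 N, if the wrist force passes 120 N, or if a joint passes its speed limit or range.

## Working session

There is one attempt and no reset: what is moved stays moved. The work goes in short steps, Python scripts to look and compute and a tool call to move; the robot and the scene stay as the last step left them, time stands still between calls to the robot, and variables do not carry over. Pictures are saved under pics/ and viewed, at most 13 in all, crops included, and the job is handed in when it is done.

Besides the shell and the picture viewer there is one more tool, called after "Call:" as name(argument=value, ...) on one line, values as JSON. jog_arm: Moves the arm, as the interface text tells. Shifts and turns lie within -1 to 1; 1 stands for 0.25 m of shift or 180 degrees of turn. Its arguments: {"type":"object","properties":{"increments":{"type":"array"},"force":{"type":"number"}},"required":["increments"]}

```bash
mkdir -p pics
cat > h.py <<'E'
import numpy as np, cv2
from scipy.spatial.transform import Rotation as R
from workcell import env,cams,ticket,spotter
def q2R(q): return R.from_quat([q[1],q[2],q[3],q[0]])
E
python3 - <<'E'
from h import *
s=env.get_state(); print(s['clock'],s['tcp_pos'],s['orientation'])
for n in("scene","top"):
    c=cams.read_camera(n); cv2.imwrite(f'pics/{n}0.png',c['pixels'][:,:,::-1])
    print(n,c['fx'],c['fy'],c['cx'],c['cy'],c['xyz'],c['attitude'])
    for t in["bottle","bottle_centre","bottle_base","can","can_centre","can_base","bin_yellow","bin_yellow_mouth","bin_blue","bin_blue_mouth","full_bottle","mug","jar","brush"]:
        print(t,[(np.round(d['uv'],1).tolist(),round(d['conf'],2)) for d in spotter.landmark_of(t,n)[:2]])
print(env.get_state()['clock'])
E
```

```text
0.0 [0.17562241 0.54697339 0.23041119] [-2.66967833e-04  1.54781592e-01  9.87948296e-01 -8.67571211e-04]
scene 440.957186381467 440.957186381467 317.01446864253404 243.9331522645916 [1.07863663 0.30462656 1.05905282] [-0.16273155  0.50228671  0.80874969 -0.25913403]
bottle [([307.8, 271.1], 0.93)]
bottle_centre [([304.4, 254.1], 0.6), ([252.8, 232.8], 0.28)]
bottle_base [([305.1, 271.3], 0.75)]
can [([401.8, 291.0], 0.83)]
can_centre [([404.5, 278.0], 0.62)]
can_base [([404.9, 291.5], 0.72)]
bin_yellow []
bin_yellow_mouth [([246.7, 196.6], 0.68), ([403.3, 292.9], 0.47)]
bin_blue [([403.3, 293.2], 0.58)]
bin_blue_mouth []
full_bottle [([248.8, 233.0], 0.73)]
mug [([419.1, 260.8], 0.63)]
jar [([251.0, 194.4], 0.86)]
brush [([330.3, 240.6], 0.57)]
top 600.4176415639512 600.4176415639512 329.78416975055575 241.5323908265569 [0.24345083 0.06186191 1.86131751] [-0.05519998  0.70913546 -0.70004547  0.06337356]
bottle [([348.4, 263.0], 0.56), ([473.0, 221.5], 0.48)]
bottle_centre [([347.3, 253.8], 0.56)]
bottle_base [([348.1, 261.0], 0.61)]
can []
can_centre [([259.1, 276.6], 0.76)]
can_base [([259.4, 280.1], 0.87)]
bin_yellow [([447.2, 321.9], 0.69)]
bin_yellow_mouth [([469.3, 226.5], 0.74), ([415.1, 206.5], 0.59)]
bin_blue []
bin_blue_mouth [([279.8, 195.5], 0.67)]
full_bottle [([418.4, 276.2], 0.73)]
mug [([254.9, 321.5], 0.74)]
jar [([445.5, 320.8], 0.56)]
brush [([343.9, 304.2], 0.94), ([349.1, 258.3], 0.6)]
1.5
```

View pics/scene0.png

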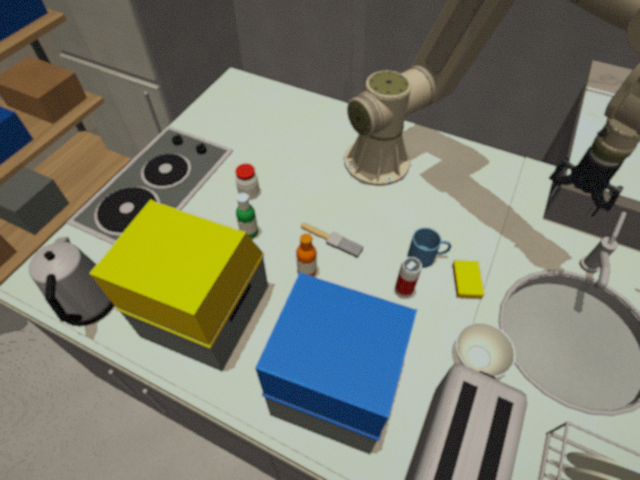

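View pics/top0.png

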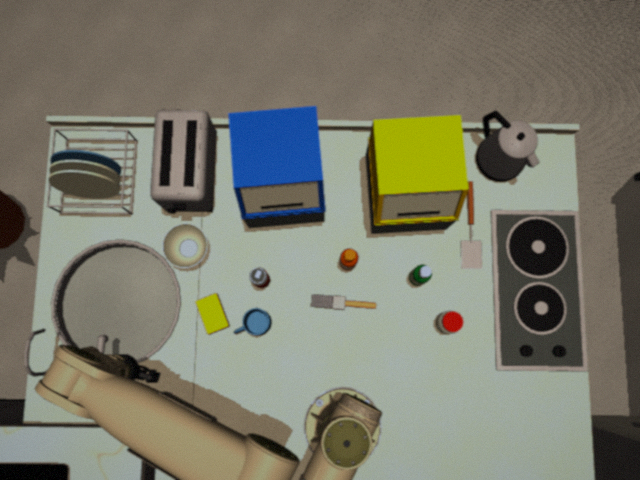

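The scene view shows the bins from behind: blue roof about (340,340), yellow about (180,260), orange bottle (306,255), can (408,277). The top view shows both mouths facing the robot: blue about (281,198) and yellow about (417,206), with bottle (348,259), can (260,278) and green bottle (420,275). Next I'll triangulate and zoom in on the bins.

```bash
cat >> h.py <<'E'
def P(c,X):
    X=np.atleast_2d(X); A=q2R(c['attitude']).as_matrix()
    p=(X-np.array(c['xyz']))@A
    return np.c_[c['fx']*p[:,0]/p[:,2]+c['cx'],c['fy']*p[:,1]/p[:,2]+c['cy']]
def ray(c,uv):
    d=np.array([(uv[0]-c['cx'])/c['fx'],(uv[1]-c['cy'])/c['fy'],1.]); return np.array(c['xyz']),q2R(c['attitude']).apply(d/np.linalg.norm(d))
def atz(c,uv,z):
    o,d=ray(c,uv); return o+d*(z-o[2])/d[2]
def tri(rs):
    A=0;b=0
    for o,d in rs:
        M=np.eye(3)-np.outer(d,d); A=A+M;b=b+M@o
    return np.linalg.solve(A,b)
def BX(x,y,yaw,pts):
    c,s=np.cos(yaw),np.sin(yaw); pts=np.atleast_2d(pts)
    return np.c_[x+c*pts[:,0]-s*pts[:,1],y+s*pts[:,0]+c*pts[:,1],pts[:,2]]
E
python3 - <<'E'
from h import *
from scipy.optimize import minimize
S=cams.read_camera("scene");T=cams.read_camera("top")
print("bottle base",tri([ray(S,(305.1,271.3)),ray(T,(348.1,261))]),"centre",tri([ray(S,(304.4,254.1)),ray(T,(347.3,253.8))]))
print("can base",tri([ray(S,(404.9,291.5)),ray(T,(259.4,280.1))]),"centre",tri([ray(S,(404.5,278)),ray(T,(259.1,276.6))]))
print("green@0",atz(T,(418.4,276.2),0),atz(S,(248.8,233),0))
print("mug",atz(T,(257,321),.09),"jar",atz(T,(451,322),.1),"brush",atz(T,(343,303),.02))
roof=np.array([[-.08,-.12,.31],[-.08,.12,.31],[.13,.12,.31],[.13,-.12,.31]])
from h import cv2
for n,lo,hi,g in(("blue",(100,120,60),(125,255,255),(0.75,.15)),("yellow",(22,150,60),(35,255,255),(.72,-.13))):
    best=None
    ms=[]
    for c,box in((T,(200,100,490,235)),(S,(90,195,420,440))):
        hsv=cv2.cvtColor(c['pixels'],cv2.COLOR_RGB2HSV); m=cv2.inRange(hsv,lo,hi)
        k=np.zeros_like(m);k[box[1]:box[3],box[0]:box[2]]=1; m=m*k
        _,l,st,_=cv2.connectedComponentsWithStats(m); i=1+np.argmax(st[1:,4]); m=(l==i)
        v=hsv[:,:,2].astype(float); med=np.median(v[m]); 
        r=(m&(v>med*.87)).astype(np.uint8); r=cv2.morphologyEx(r,cv2.MORPH_OPEN,np.ones((7,7)))
        cn=max(cv2.findContours(r,0,1)[0],key=cv2.contourArea); h=cv2.convexHull(cn)
        for e in np.arange(2,25,.5):
            a=cv2.approxPolyDP(h,e,True)
            if len(a)<=4: break
        ms.append((c,a[:,0].astype(float)))
        print(n,a[:,0].tolist(), np.round([atz(c,p,.31)[:2] for p in a[:,0]],3).tolist())
o=T['pixels'][95:245,215:485,::-1]; cv2.imwrite('pics/bz.png',cv2.resize(o,None,fx=2.9,fy=2.9,interpolation=cv2.INTER_CUBIC))
E
```

```text
bottle base [ 0.49786426 -0.01589648  0.0019357 ] centre [ 0.50606967 -0.01028946  0.10222684]
can base [0.4343665  0.25892964 0.00181676] centre [0.43827452 0.25005965 0.07137801]
green@0 [ 0.45323168 -0.23560943  0.        ] [ 0.45129155 -0.23018646  0.        ]
mug [0.30529913 0.25301323 0.09      ] jar [ 0.30900622 -0.31316806  0.1       ] brush [ 3.65568545e-01 -3.14929266e-04  2.00000000e-02]
blue [[315, 107], [321, 179], [234, 186], [229, 113]] [[0.877, 0.09], [0.675, 0.071], [0.653, 0.302], [0.856, 0.323]]
blue [[299, 275], [414, 310], [388, 414], [259, 369]] [[0.68, 0.071], [0.652, 0.301], [0.852, 0.325], [0.88, 0.097]]
yellow [[460, 116], [466, 188], [380, 193], [375, 120]] [[0.858, -0.305], [0.656, -0.316], [0.639, -0.087], [0.843, -0.073]]
yellow [[149, 202], [241, 231], [195, 311], [94, 274]] [[0.66, -0.319], [0.638, -0.091], [0.838, -0.068], [0.859, -0.296]]
```

View pics/bz.png

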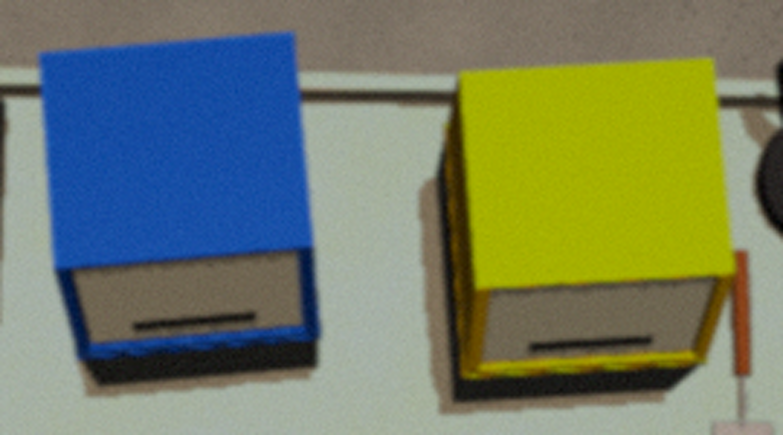

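Both views agree on the roof corners to within a few mm. That puts the blue bin origin at about (0.741, 0.195), yaw 0.106, and the yellow at about (0.724, −0.197), yaw 0.083. I'll grip each empty from above near its top, tilt the tool forward about 55°, and post it base first at about 35° down. The can goes first: turn, then move over it.

Call:
jog_arm(increments=[[[0,0,0,0,0,-0.0367,0],[0,0,0,0,0,-0.0367,0],[0,0,0,0,0,-0.0367,0],[0,0,0,0,0,-0.0367,0],[-0.086,-0.131,-0.03,0,0,0,0],[-0.086,-0.131,-0.03,0,0,0,0],[-0.086,-0.131,-0.03,0,0,0,0],[-0.086,-0.131,-0.03,0,0,0,0],[-0.086,-0.131,-0.03,0,0,0,0],[-0.086,-0.131,-0.03,0,0,0,0],[-0.086,-0.131,-0.03,0,0,0,0],[-0.086,-0.131,-0.03,0,0,0,0],[-0.086,-0.131,-0.03,0,0,0,0],[-0.086,-0.131,-0.03,0,0,0,0],[0,0,0,0,0,0,0],[0,0,0,0,0,0,0]]])

```text
clock: 3.2
tcp_pos: [0.4379, 0.2553, 0.3063]
orientation: [-0.0, -0.074, 0.997, 0.0]
wrist_force: [-0.6, 0.2, -0.3]
finger_gap: 0.0857
grip_force: 0.0
```

```bash
cat >> h.py <<'E'
def wcam():
    s=env.get_state(); c=cams.read_camera("wrist"); Rt=q2R(s['orientation']); M=np.array(c['mount'])
    Rc=Rt*R.from_matrix(M[:3,:3]); q=Rc.as_quat(); c=dict(c)
    c['xyz']=np.array(s['tcp_pos'])+Rt.apply(M[:3,3]); c['attitude']=[q[3],q[0],q[1],q[2]]
    return s,c
def lm(t,n="wrist"): return [(np.round(d['uv'],1).tolist(),round(d['conf'],2)) for d in spotter.landmark_of(t,n)[:2]]
def go(s,tgt): # shift in tool units
    return np.round(q2R(s['orientation']).inv().apply(np.array(tgt)-s['tcp_pos'])/.25,3)
E
python3 - <<'E'
from h import *
s,c=wcam(); print(s['clock'],s['tcp_pos'],s['orientation'],s['joint_pos']); print(np.round(c['mount'],3))
for t in("can","can_centre"): 
    l=lm(t); print(t,l); 
    for u,_ in l: print(atz(c,u,0 if t=="can" else .067))
print(P(c,[[.436,.255,0],[.436,.255,.134]]))
cv2.imwrite('pics/w1.png',c['pixels'][:,:,::-1])
E
```

```text
3.2 [0.43793373 0.25528115 0.30628798] [-7.42470165e-05 -7.39323206e-02  9.97263235e-01  2.14956024e-04] [3.69012245e-01 1.69158985e-01 4.07149167e-02 1.44236934e+00
 4.54514118e-04 2.21012559e-01]
[[-0.    -0.95  -0.312  0.08 ]
 [ 1.    -0.    -0.    -0.   ]
 [ 0.    -0.312  0.95  -0.144]
 [ 0.     0.     0.     1.   ]]
can [([316.5, 179.3], 0.95)]
[0.43793171 0.25285595 0.        ]
can_centre []
[[318.57820807 177.92681153]
 [318.70050448 205.63662844]]
```

View pics/w1.png

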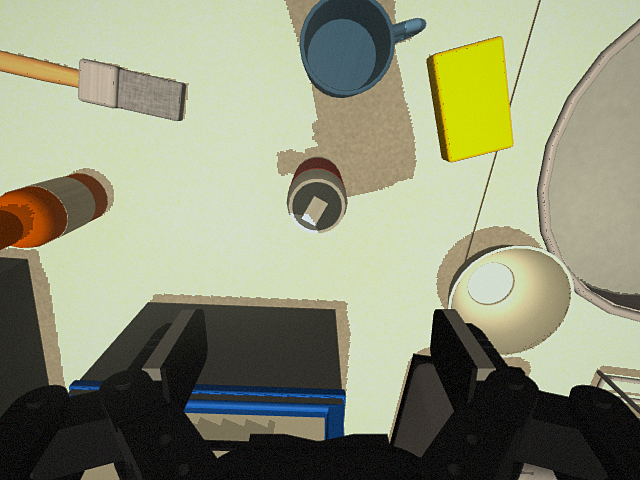

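The picture matches the estimate: the can's rim is at (317,205) and I predicted (318.7,205.6). The mug is at (345,45), clear of the fingers. I'll descend and grip.

Call:
jog_arm(increments=[[[0,0,0.147,0,0,0,0],[0,0,0.147,0,0,0,0],[0,0,0.147,0,0,0,0],[0,0,0.147,0,0,0,0],[0,0,0.147,0,0,0,0],[0,0,0.147,0,0,0,0],[0,0,0,0,0,0,0],[0,0,0,0,0,0,255],[0,0,0,0,0,0,255],[0,0,0,0,0,0,255],[0,0,0,0,0,0,255],[0,0,0,0,0,0,255],[0,0,0,0,0,0,255],[0,0,0,0,0,0,255],[0,0,0,0,0,0,255]]], force=25)

```text
clock: 4.85
tcp_pos: [0.4393, 0.2566, 0.0882]
orientation: [0.002, -0.075, 0.997, 0.001]
wrist_force: [-0.4, -0.3, 6.7]
finger_gap: 0.0525
grip_force: 26.0
```

Call:
jog_arm(increments=[[[0,0,-0.05,0,0,0,255],[0,0,-0.18,0,0,0,255],[0,0,-0.19,0,0,0,255],[0,0,-0.19,0,0,0,255],[0,0,-0.19,0,0,0,255],[0,0,-0.19,0,0,0,255],[0,0,-0.1,0,0,0,255],[0,0,0,0,-0.0437,0,255],[0,0,0,0,-0.0437,0,255],[0,0,0,0,-0.0437,0,255],[0,0,0,0,-0.0437,0,255],[0,0,0,0,-0.0437,0,255],[0,0,0,0,-0.0437,0,255],[0,0,0,0,-0.0437,0,255],[0,0,0,0,0,0,255],[0,0,0,0,0,0,255]]])

```text
clock: 6.45
tcp_pos: [0.4364, 0.2557, 0.3582]
orientation: [0.46, -0.067, 0.885, 0.035]
wrist_force: [0.3, -0.3, 0.9]
finger_gap: 0.0522
grip_force: 26.5
```

Run:
```python
from h import *
s,c=wcam(); Rt=q2R(s['orientation']); print(s['clock'],s['tcp_pos'],s['joint_pos'],s['finger_gap'],s['grip_force']); print(Rt.as_matrix().round(3))
print(go(s,[.527,.1645,.3026]))
cv2.imwrite('pics/w2.png',c['pixels'][:,:,::-1])
```

```text
6.45 [0.43639966 0.25568489 0.35823988] [ 0.56870399 -0.47292285 -0.79829109  0.3302008  -0.33811401  0.24962656] 0.05218571774364291 26.51057585142553
[[-0.569 -0.151  0.809]
 [-0.087  0.989  0.123]
 [-0.818 -0.    -0.575]]
[ 0.008 -0.415  0.376]
```

View pics/w2.png

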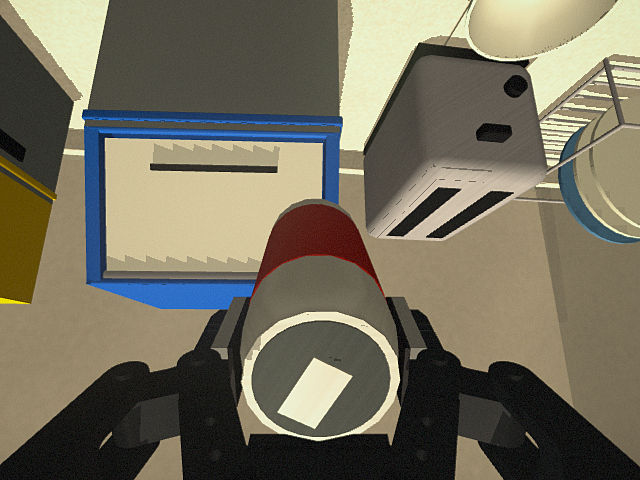

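The can is held straight along the tool axis. The blue mouth is in view, upside down, with its sill edge about (88–340,115) and roof edge about (85–340,280). I'll move to the pre-insertion pose and compare the mouth with its projection.

Call:
jog_arm(increments=[[[0.001,-0.083,0.075,0,0,0,255],[0.001,-0.083,0.075,0,0,0,255],[0.002,-0.083,0.075,0,0,0,255],[0.002,-0.083,0.075,0,0,0,255],[0.002,-0.083,0.076,0,0,0,255],[0,0,0,0,0,0,255],[0,0,0,0,0,0,255]]])

```text
clock: 7.2
tcp_pos: [0.5316, 0.1639, 0.3069]
orientation: [0.462, -0.065, 0.884, 0.034]
wrist_force: [0.3, 0.7, 1.0]
finger_gap: 0.0521
grip_force: 26.6
```

Run:
```python
from h import *
s,c=wcam(); print(s['clock'],s['tcp_pos'],s['joint_pos'])
print('mouth',lm("bin_blue_mouth"))
X=BX(.7405,.195,.106,[[-.13,-.12,.17],[-.13,.12,.17],[-.08,.12,.307],[-.08,-.12,.307]]); p=P(c,X); print(p.round())
print(P(c,BX(.7405,.195,.106,[-.105,0,.2385])))
print('final',go(s,[.698,.1905,.1815]))
im=c['pixels'][:,:,::-1].copy(); cv2.polylines(im,[p.astype(np.int32)],True,(0,0,255),1); cv2.imwrite('pics/w3.png',im)
```

```text
7.2 [0.53164197 0.1639158  0.30691173] [ 0.16014934 -0.38273621 -0.90437927  0.08538339 -0.00986151  0.00769306]
mouth []
[[155. 122.]
 [492. 130.]
 [484. 328.]
 [157. 328.]]
[[324.90681616 228.59680963]]
final [0.028 0.007 0.84 ]
```

View pics/w3.png

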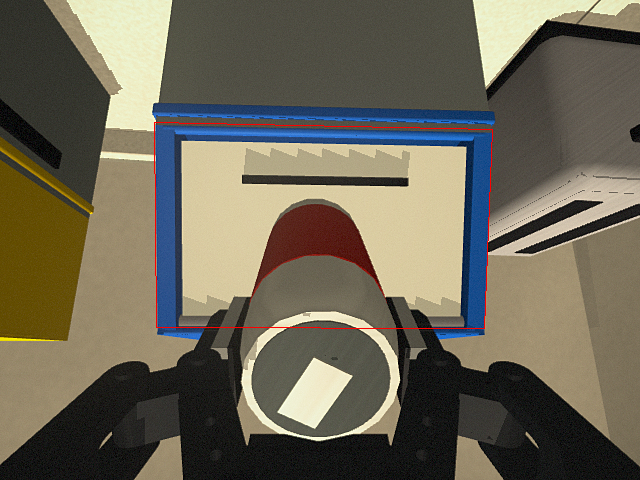

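The projected outline lies right on the blue mouth frame, from (155,122) to (484,328), so I'll insert now.

Call:
jog_arm(increments=[[[0.003,0.001,0.07,0,0,0,255],[0.003,0.001,0.07,0,0,0,255],[0.003,0.001,0.07,0,0,0,255],[0.003,0.001,0.07,0,0,0,255],[0.003,0.001,0.07,0,0,0,255],[0.003,0.001,0.07,0,0,0,255],[0.003,0.001,0.07,0,0,0,255],[0.003,0,0.07,0,0,0,255],[0.002,0,0.07,0,0,0,255],[0.002,0,0.07,0,0,0,255],[0,0,0.07,0,0,0,255],[0,0,0.07,0,0,0,255],[0,0,0,0,0,0,255],[0,0,0,0,0,0,255]]])

```text
clock: 8.7
tcp_pos: [0.6932, 0.1928, 0.1756]
orientation: [0.46, -0.067, 0.885, 0.035]
wrist_force: [-0.3, 0.6, -4.3]
finger_gap: 0.0519
grip_force: 26.3
```

Run:
```python
from h import *
s,c=wcam(); print(s['clock'],s['tcp_pos'],s['joint_pos'],s['wrist_force'],s['finger_gap'],go(s,[.698,.1905,.1815]))
T=cams.read_camera("top")['pixels'][95:245,215:485]
cv2.imwrite('pics/w4.png',np.hstack([cv2.resize(c['pixels'],(400,300)),cv2.resize(T,(400,300))])[:,:,::-1])
```

```text
8.7 [0.6932096  0.1927625  0.17562765] [ 0.16370015  0.1696933  -0.83236887 -0.38919798 -0.00928361  0.00687714] [-0.30306358  0.64504028 -4.2858645 ] 0.05187714170005918 [-0.029 -0.012  0.001]
```

View pics/w4.png

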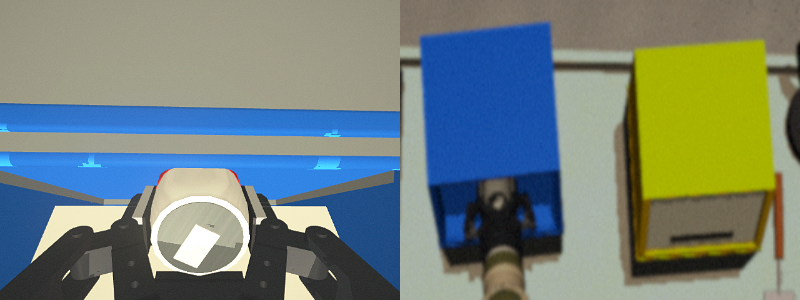

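The can is inside the mouth with the flap resting on it. I'll go a little deeper, open, let it drop, check, then withdraw.

Call:
jog_arm(increments=[[[-0.015,-0.005,0.03,0,0,0,255],[-0.015,-0.005,0.03,0,0,0,255],[0,0,0,0,0,0,255],[0,0,0,0,0,0,0],[0,0,0,0,0,0,0],[0,0,0,0,0,0,0],[0,0,0,0,0,0,0],[0,0,0,0,0,0,0],[0,0,0,0,0,0,0],[0,0,0,0,0,0,0],[0,0,0,0,0,0,0],[0,0,0,0,0,0,0]]])

```text
clock: 10.0
tcp_pos: [0.7109, 0.1917, 0.1744]
orientation: [0.461, -0.067, 0.884, 0.035]
wrist_force: [-2.7, 1.7, -0.9]
finger_gap: 0.0855
grip_force: 1.0
```

Run:
```python
from h import *
s,c=wcam(); print(s['clock'],s['tcp_pos'],s['wrist_force'])
cv2.imwrite('pics/w5.png',cv2.resize(c['pixels'],(400,300))[:,:,::-1])
```

```text
10.0 [0.71087161 0.19168981 0.1744337 ] [-2.68645036  1.72082766 -0.88940304]
```

View pics/w5.png

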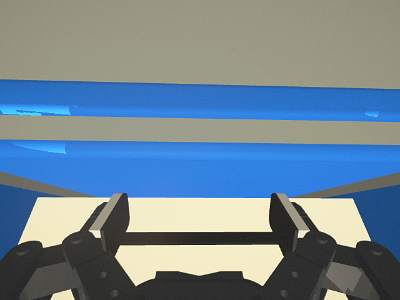

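The can has dropped out of the fingers, and only the open fingers and the flap with its rib at about (200,238) remain in view. I'll withdraw, bring the tool upright and move over the bottle.

Call:
jog_arm(increments=[[[0,0,-0.06,0,0,0,0],[0,0,-0.1,0,0,0,0],[0,0,-0.1,0,0,0,0],[0,0,-0.1,0,0,0,0],[0,0,-0.15,0,0,0,0],[0,0,-0.15,0,0,0,0],[0,0,-0.15,0,0,0,0],[0,0,-0.15,0,0,0,0],[0,0,0,0,0.0437,0,0],[0,0,0,0,0.0437,0,0],[0,0,0,0,0.0437,0,0],[0,0,0,0,0.0437,0,0],[0,0,0,0,0.0437,0,0],[0,0,0,0,0.0437,0,0],[0,0,0,0,0.0437,0,0],[0,0,0,0,0,0.045,0],[0,0,0,0,0,0,0]]])

```text
clock: 11.75
tcp_pos: [0.519, 0.1619, 0.31]
orientation: [0.002, -0.004, 1.0, -0.0]
wrist_force: [1.0, 0.5, 0.2]
finger_gap: 0.0854
grip_force: 0.0
```

Run:
```python
from h import *
s=env.get_state(); print(s['clock'],s['tcp_pos'],s['orientation'],go(s,[.50,-.013,.31]))
```

```text
11.75 [0.51897794 0.16193519 0.31001452] [ 1.90424049e-03 -3.89391247e-03  9.99990605e-01 -2.70340381e-05] [ 0.081 -0.699 -0.   ]
```

Call:
jog_arm(increments=[[[0.02,-0.175,0,0,0,0,0],[0.02,-0.175,0,0,0,0,0],[0.02,-0.175,0,0,0,0,0],[0.02,-0.175,0,0,0,0,0],[0,0,0,0,0,0,0],[0,0,0,0,0,0,0]]])

```text
clock: 12.35
tcp_pos: [0.4979, -0.014, 0.3131]
orientation: [0.005, -0.004, 1.0, 0.0]
wrist_force: [0.1, 0.4, -0.5]
finger_gap: 0.0855
grip_force: 0.0
```

Run:
```python
from h import *
s,c=wcam(); print(s['clock'],s['tcp_pos'])
for t in("bottle","bottle_centre","full_bottle"):
    print(t,lm(t),[atz(c,u,.08 if 'centre' in t else 0) for u,_ in lm(t)])
X=[[.5,-.013,0],[.5,-.013,.16]]; p=P(c,X);print(p)
T=cams.read_camera("top"); t=T['pixels'][95:245,215:485]
# cap in top & wrist
for cc,z in((c,.16),(T,.16)):
    h=cv2.cvtColor(cc['pixels'],cv2.COLOR_RGB2HSV); 
cv2.imwrite('pics/w6.png',np.hstack([cv2.resize(c['pixels'],(480,360)),cv2.resize(t,(320,360))])[:,:,::-1])
```

```text
12.35 [ 0.49788152 -0.01403315  0.3130528 ]
bottle [([318.6, 173.9], 0.68), ([10.9, 269.6], 0.17)] [array([ 0.49534489, -0.01406909,  0.        ]), array([ 6.20333383e-01, -4.03685231e-01,  5.55111512e-17])]
bottle_centre [] []
full_bottle [([127.4, 135.3], 0.72)] [array([ 0.45327964, -0.23117857,  0.        ])]
[[319.47770843 177.86585019]
 [319.99953114 214.70623994]]
```

View pics/w6.png

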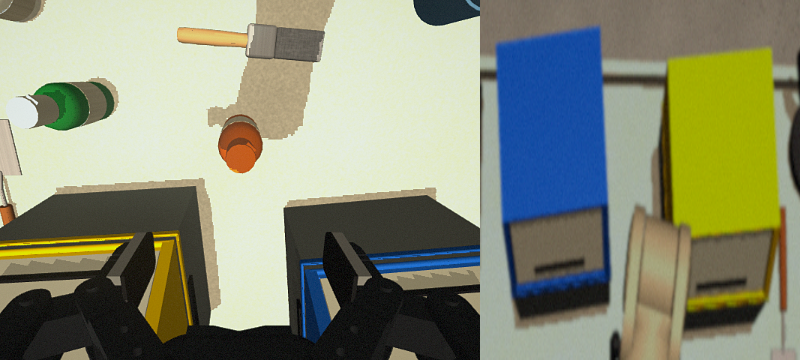

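The can is gone and both flaps are shut. The bottle cap is at about (320,208) in full-resolution pixels, which puts the bottle at (0.497,−0.014), right under the tool. I'll descend and grip the cap.

Call:
jog_arm(increments=[[[0,0,0.15,0,0,0,0],[0,0,0.15,0,0,0,0],[0,0,0.15,0,0,0,0],[0,0,0.15,0,0,0,0],[0,0,0.15,0,0,0,0],[0,0,0,0,0,0,0],[0,0,0,0,0,0,255],[0,0,0,0,0,0,255],[0,0,0,0,0,0,255],[0,0,0,0,0,0,255],[0,0,0,0,0,0,255],[0,0,0,0,0,0,255],[0,0,0,0,0,0,255],[0,0,0,0,0,0,255],[0,0,0,0,0,0,255],[0,0,0,0,0,0,255]]], force=40)

```text
clock: 14.35
tcp_pos: [0.5004, -0.013, 0.1259]
orientation: [0.004, -0.005, 1.0, 0.0]
wrist_force: [-0.6, -0.1, 6.9]
finger_gap: 0.0299
grip_force: 39.3
```

Call:
jog_arm(increments=[[[0,0,-0.05,0,0,0,255],[0,0,-0.15,0,0,0,255],[0,0,-0.18,0,0,0,255],[0.05,0,-0.18,0,0,0,255],[0.05,0,-0.18,0,0,0,255],[0.05,0,-0.18,0,0,0,255],[0.05,0,-0.16,0,0,0,255],[0,0,0,0,-0.0437,0,255],[0,0,0,0,-0.0437,0,255],[0,0,0,0,-0.0437,0,255],[0,0,0,0,-0.0437,0,255],[0,0,0,0,-0.0437,0,255],[0,0,0,0,-0.0437,0,255],[0,0,0,0,-0.0437,0,255],[0,-0.15,0,0,0,0,255],[0,-0.15,0,0,0,0,255],[0,-0.15,0,0,0,0,255],[0,-0.15,0,0,0,0,255],[0,-0.15,0,0,0,0,255],[0,0,0,0,0,0,255]]])

```text
clock: 16.35
tcp_pos: [0.4489, -0.2058, 0.3935]
orientation: [0.464, -0.001, 0.886, 0.001]
wrist_force: [-0.5, -0.1, -0.7]
finger_gap: 0.0298
grip_force: 39.9
```

Run:
```python
from h import *
s,c=wcam(); print(s['clock'],s['tcp_pos'],s['joint_pos'],s['finger_gap'],s['grip_force'])
print(q2R(s['orientation']).as_matrix().round(3))
B=(.724,-.1966,.083)
p=P(c,BX(*B,[[-.13,-.12,.17],[-.13,.12,.17],[-.08,.12,.307],[-.08,-.12,.307]]))
print('pre',go(s,[.48,-.20,.327]),'final',go(s,[.685,-.20,.184]))
im=c['pixels'][:,:,::-1].copy(); cv2.polylines(im,[p.astype(np.int32)],True,(0,0,255),1); cv2.imwrite('pics/w7.png',im)
```

```text
16.35 [ 0.44894802 -0.20576338  0.39353771] [-1.07671468 -0.42443916 -0.61974278  0.77872771  0.8111945  -0.8165813 ] 0.029763577506157296 39.8674339056015
[[-0.57  -0.003  0.822]
 [-0.001  1.     0.003]
 [-0.822  0.001 -0.57 ]]
pre [0.148 0.022 0.254] final [0.151 0.019 1.254]
```

View pics/w7.png

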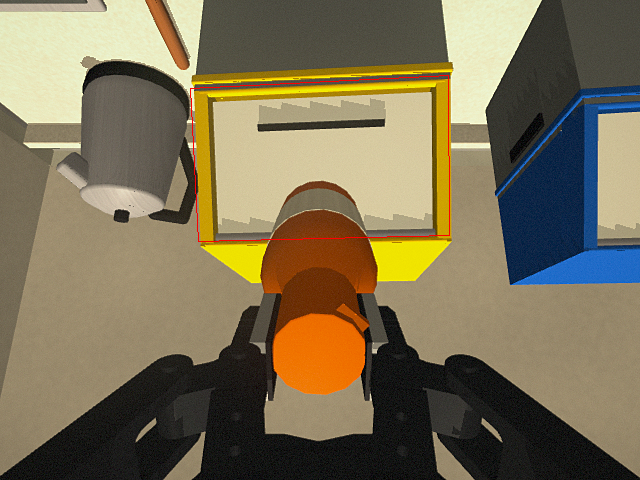

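The bottle is held straight, and the yellow mouth outline from (193,88) to (450,240) fits the projection to within a few px. I'll move to the pre-insertion pose, then in.

Call:
jog_arm(increments=[[[0.05,0.007,0.085,0,0,0,255],[0.049,0.007,0.085,0,0,0,255],[0.049,0.006,0.084,0,0,0,255],[0,0,0,0,0,0,255],[0,0,0.07,0,0,0,255],[0,0,0.07,0,0,0,255],[0,0,0.07,0,0,0,255],[0,0,0.07,0,0,0,255],[0,0,0.07,0,0,0,255],[0,0,0.07,0,0,0,255],[0,0,0.07,0,0,0,255],[0,0,0.07,0,0,0,255],[0,0,0.07,0,0,0,255],[0,0,0.07,0,0,0,255],[0,0,0,0,0,0,255]]])

```text
clock: 17.9
tcp_pos: [0.6244, -0.1932, 0.2262]
orientation: [0.463, -0.004, 0.886, 0.003]
wrist_force: [-1.5, -0.6, -3.9]
finger_gap: 0.0298
grip_force: 39.8
```

Run:
```python
from h import *
s=env.get_state(); print(s['clock'],s['tcp_pos'],s['joint_pos'],s['finger_gap'],s['wrist_force'],go(s,[.685,-.20,.184]))
```

```text
17.9 [ 0.62436224 -0.1932378   0.22622991] [-0.6676815  -0.01430485 -0.83052624 -0.08649635  0.54193953 -0.42940325] 0.02981770958435725 [-1.52856631 -0.56921669 -3.93313647] [ 0.    -0.03   0.295]
```

Everything nominal, so I'll finish the insertion, release and wait.

Call:
jog_arm(increments=[[[0,-0.005,0.06,0,0,0,255],[0,-0.005,0.06,0,0,0,255],[0,-0.005,0.06,0,0,0,255],[0,-0.005,0.06,0,0,0,255],[0,0,0.06,0,0,0,255],[0,0,0.04,0,0,0,255],[0,0,0,0,0,0,255],[0,0,0,0,0,0,0],[0,0,0,0,0,0,0],[0,0,0,0,0,0,0],[0,0,0,0,0,0,0],[0,0,0,0,0,0,0],[0,0,0,0,0,0,0],[0,0,0,0,0,0,0],[0,0,0,0,0,0,0],[0,0,0,0,0,0,0],[0,0,0,0,0,0,0]]])

```text
clock: 19.6
tcp_pos: [0.6945, -0.1985, 0.1794]
orientation: [0.465, -0.004, 0.886, 0.003]
wrist_force: [-2.9, -0.9, 0.8]
finger_gap: 0.0854
grip_force: 1.0
```

Run:
```python
from h import *
s,c=wcam(); print(s['clock'],s['tcp_pos'],s['wrist_force'])
cv2.imwrite('pics/w8.png',cv2.resize(c['pixels'],(400,300))[:,:,::-1])
```

```text
19.6 [ 0.69451512 -0.19847029  0.17935286] [-2.87346351 -0.86506027  0.76297392]
```

View pics/w8.png

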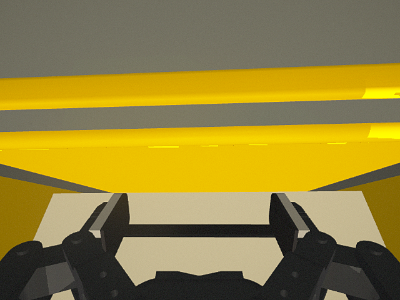

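The bottle has left the fingers, with nothing orange in view. I'll draw back along the same axis.

Call:
jog_arm(increments=[[[0,0,-0.06,0,0,0,0],[0,0,-0.1,0,0,0,0],[0,0,-0.1,0,0,0,0],[0,0,-0.1,0,0,0,0],[0,0,-0.15,0,0,0,0],[0,0,-0.15,0,0,0,0],[0,0,-0.15,0,0,0,0],[0,0,-0.15,0,0,0,0],[0,0,-0.15,0,0,0,0],[0,0,-0.15,0,0,0,0],[0,0,0,0,0,0,0],[0,0,0,0,0,0,0],[0,0,0,0,0,0,0]]])

```text
clock: 20.95
tcp_pos: [0.4357, -0.2011, 0.3578]
orientation: [0.465, -0.004, 0.886, 0.002]
wrist_force: [0.2, 0.6, -0.3]
finger_gap: 0.0858
grip_force: 0.0
```

Run:
```python
from h import *
s,c=wcam(); print(s['clock'],s['tcp_pos'],s['wrist_force'])
T=cams.read_camera("top"); t=T['pixels'][95:345,175:505]
print(lm("full_bottle","top"),lm("jar","top"),lm("mug","top"),lm("brush","top"))
cv2.imwrite('pics/w9.png',np.hstack([cv2.resize(c['pixels'],(400,360)),cv2.resize(t,(400,360))])[:,:,::-1])
```

```text
20.95 [ 0.43573608 -0.20105923  0.35780621] [ 0.15569597  0.63296306 -0.30035073]
[([417.5, 275.0], 0.75)] [([444.7, 323.1], 0.5)] [([256.0, 322.0], 0.84)] [([344.5, 304.8], 0.56)]
```

View pics/w9.png

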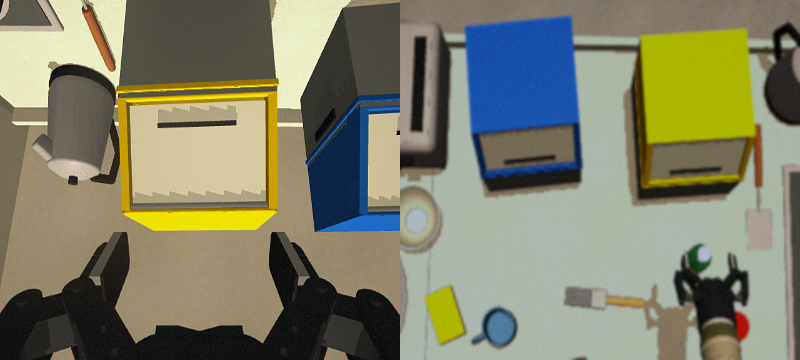

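Both flaps are shut (yellow mouth at (195,150) on the left, both again in the top view), the empties are gone, and every bystander is where it was.

```bash
python3 -c "
from h import *
print(ticket.hand_in())"
```

```text
the job is handed in; nothing more can be done
None
```

The can is in the blue bin and the orange bottle in the yellow bin, both flaps look shut in the last pictures, nothing else appears to have moved, and I handed the job in at about 21 s.

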